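Load the rice cooker's steaming tray and click its lid shut

ROBOT

A 6-joint arm with a two-finger parallel gripper is mounted at the origin on the work surface. World frame = base frame: x ahead of the robot, y to its left, z up, the work surface at z = 0. Lengths are in m, angles in rad, forces in N, time in s.
With the tool pointing down it reaches from about 0.4 to 0.825 m from the base axis. Payload 7 kg.
Tool frame: the origin (TCP) lies between the finger pads; the fingertips stand 17 mm ahead of it and the grasp point (between the pads) lies 2 mm behind it; x points along the fingers, z is the direction in which the jaws open and shut, and the axes are right-handed (so a half turn about x gives the same grasp; the last joint's range is limited). The gripper opens to 88 mm and grips with 3 to 60 N. Pads are 19 mm wide; open, the fingers measure 130 mm over their backs; the gripper's body (78 mm by 193 mm) begins 47 mm behind the grasp point.
Start: joints at [1.475, 0.359, 0.012, 0, -1.224, -0.288], TCP at [0.253, 0.626, 0.244] pointing down, gripper open.
Joint ranges: [-3.07, 3.07], [-1.43, 2.12], [-1.02, 1.25], [-3.03, 1.67], [-3.05, -0], [-3.03, 3.03]. Speed limits (rad/s): [2.39, 2.39, 3.01, 3.14, 3.14, 3.14].

INTERFACE

Orientations are given as [roll, pitch, yaw] about the fixed x, y, z axes, in that order (R = Rz(yaw) Ry(pitch) Rx(roll)).
In Python, from station import * gives the robot as it stands.
- The arm moves only by the tool step_arm, never from a script. Its argument "deltas" is a list of rows, each a list of 5 numbers: the shift along the tool's x, y, z in cm, then the turn about the tool's x in degrees, then the closure, from 0 (fully open) to 1 (shut). In form: [[dx, dy, dz, roll, fingers], ...]. A call has exactly 10 rows; each row is the pose to reach, as a shift and turn from the pose commanded when the call began, along the tool's axes at that moment; what a row does not reach only later rows make up. A row lasts 1/12 s, in which the tool goes at most 41.7 mm and 7.16 degrees, less where a joint would pass 70% of its speed; a pose out of reach is approached as far as the arm can. A call with a gripper value outside its range is refused whole. The fingers move at their own pace and stop on an object; "squeeze" is the grip in N (left out, the last holds). Time passes only in rows, so rows that repeat a pose let the fingers close, or fill a call up. It gives the time, the measured TCP pose, the force and the opening at its end, in the units of the state.
- get_state(): the state, without advancing time (a new reading comes with each control period).
- grab_frame(name): name is "scene" or "side" or "wrist"; returns a dict with "pixels" (420x560x3 uint8, red, green, blue), "range_z" (420x560 float32, m along the optical axis (not along the pixel's ray), 0 where there is no reading), "fx", "fy", "cx", "cy" (pixels), "view" (4x4, takes a point from world to camera coordinates); the wrist camera has in their place "hand_eye" (4x4, takes a point from camera to tool coordinates, whose origin is the TCP and whose axes are the tool frame's). Camera axes: x right, y down, z forward; pixel columns grow to the right and rows downward; lengths in m; the calibration is good to about 2 mm. The wrist camera is an equidistant fisheye: a pixel r from the principal point sees the ray r / f radians off the axis. A picture is of the moment at which its call begins: read the wrist's pose just before it.
- job_done(): hands the job in, once; it reports no verdict.
Trained networks look in the newest picture that a camera, given by its name, has taken for a name from the list of things; names that differ only in an ending like _2 or _b are one class to them, and where a whole thing is asked for, a point or a joint stands for the part that bears it (a point fixed in the world has none). Each returns a list of dicts, best first, with "conf" (0 to 1); they miss things now and then, are a little off and sometimes report something else, mostly with a low value. They report only what shows in the picture. A call takes as long as a camera call. They do not tell look-alikes from the thing itself.
- boxes_of(thing, camera): "extent" ([left, top, right, bottom] in pixels, round what is visible of it).
- masks_of(thing, camera): "mask" (420x560 bool, what is visible of it) and "extent" ([left, top, right, bottom] in pixels, round what is visible of it).
The state is a dict: "t": time; "q": joint angles; "qd": joint speeds; "joint_efforts": joint torques, N m; "eef_pos": TCP position; "ee_rot": TCP orientation; "force": force on the tool from outside, world axes, zero at the start; "moment": the same for the moment, N m; "width": finger opening in m.
Only numpy, scipy, OpenCV 4.12 (cv2) and the standard library are available. Lean on these libraries where they do the work, as an engineer would, in place of code of your own. Each camera call takes 0.05 s, during which the arm holds its last target.

TASK

Get the rice cooker ready to steam: set the steaming tray flat on the ledge inside the pot with its knob up, then swing the lid over and press its front edge down past the spring catch until it clicks and stays shut by itself. Press gently and feel for the click: never load the lid with more than 16 N (the catch takes about 9). Leave the bowl, the mug and the cup where they are.

Things in the scene. Friction and masses are not known exactly. Their poses are not given: they have to be found in the camera images.
- pot_seat (a point): Centre of the tray ledge inside the pot of the rice cooker (black box fixed to the counter, 195 mm deep, 190 wide), level with the ledge, 98 mm above the counter. The rim is 32 mm higher. Round well above the ledge 140 mm across; the ledge is a ring with a 116 mm hole. Axes: x to the cooker's back (hinge), y to its left, z up; its front with the catch is at x = -95 mm.
- lid (a joint): Lid angle about the hinge at the cooker's back: about 1.6 upright (open), growing as it opens; 0 level, underside then 12 mm above the rim (a thick seal hangs below it). A spring and some friction keep it open; pressed down and let go unlatched, it springs wide open again. Latched it rests between -0.05 and 0.05.
- lid_hinge (a point): Middle of the lid's hinge line, at the lid's underside, 142 mm above the counter, 100 mm behind the pot's centre. Turns with the lid: y along the hinge line, z out of the lid's outer (upper) face, the lid reaches 208 mm along -x. At lid angle 0 its axes are those of pot_seat.
- lid_press (a point): Middle of the grey thumb pad on the outer face near the lid's front edge: at (-183, 0, 22) mm in the lid_hinge frame, same axes. The black lid is 198 x 186 x 22 mm. Pressing here takes about 3 N to hold the lid down against its spring and 7 to 10 N to push it over the catch. It cracks above 16 N.
- lid_lip (a point): Small steel roller lip at (-202, 0, -28) mm in the lid_hinge frame, in the 40 mm wide tongue under the lid's front edge. It rides over the sprung catch on the cooker's front (force peak), then the force falls and 4 to 6 mm on it snaps under and meets a stiff stop at once. Catch height differs between cookers and is only felt: latched, the lip is up to 9 mm above or below its place at lid angle 0.
- tray_knob (a point): Centre of the upright knob of the loose steaming tray: a bare aluminium disc 132 mm across, 5 mm thick, with rings of small holes, 0.13 to 0.25 kg. The black round knob in its middle is 14 mm thick (17 mm in its top 4 mm), its top 30 mm above the underside. This point is 17.5 mm above the underside. It starts flat on the counter, left or right of the cooker.
- bowl: Steel bowl, 120 mm across, 55 mm high, standing on the counter on the other side of the cooker from the tray; origin at the middle of its underside. Bystander.
- mug: Brown mug, 76 mm across, 85 mm high, with a handle; origin at the middle of its underside. Bystander.
- cup: White cup without handle, 68 mm across, 100 mm high; origin at the middle of its underside. Bystander.
There are look-alikes about, which are no part of the job. Of the things that look like the part that bears tray_knob, the middle-sized one is meant.

How it is judged:
By the outcome, as a careful person would: the job done as asked, in the order asked, and still so for the second after the job is handed in, with the robot touching nothing.
It also fails if it takes over 72 s, if anything falls off the work surface, if the arm or the gripper's body presses on something with over 40 N, if the wrist force passes 120 N, or if a joint passes its speed limit or range.

## Working session

There is one attempt and no reset: what is moved stays moved. The work goes in short steps, Python scripts to look and compute and a tool call to move; the robot and the scene stay as the last step left them, time stands still between calls to the robot, and variables do not carry over. Pictures are saved under pics/ and viewed, and the job is handed in when it is done.

Besides the shell and the picture viewer there is one more tool, called after "Request:" as name(argument=value, ...), one argument or row to a line, values as JSON. step_arm: Moves the arm, as the interface text tells. Its arguments: {"type":"object","properties":{"deltas":{"type":"array"},"squeeze":{"type":"number"}},"required":["deltas"]}

```bash
ls; mkdir -p pics; python3 - <<'E'
from station import *
import cv2,pickle
print(get_state())
for n in ("scene","side","wrist"):
    f=grab_frame(n); cv2.imwrite(f"pics/{n}0.png",f["pixels"][:,:,::-1]); pickle.dump(f,open(f"{n}0.pkl","wb"))
    print(n,f["fx"],f["cx"],f.get("view",f.get("hand_eye")))
    for t in ("tray_knob","lid","bowl","mug","cup"):
        print(t,[(round(b["conf"],2),[int(v) for v in b["extent"]]) for b in boxes_of(t,n)])
E
```

```text
pics
{'t': 0.0, 'q': array([ 1.47508090e+00,  3.59392842e-01,  1.10592748e-02, -3.44998226e-04,
       -1.22407324e+00, -2.88113529e-01]), 'qd': array([-0.00148996,  0.00025871, -0.00018591, -0.00061646,  0.00067584,
       -0.00074169]), 'joint_efforts': array([ 2.09843631e-03, -5.82705474e+01,  2.93064952e+01,  6.99726373e+00,
        7.04070000e-03, -1.56944425e-04]), 'eef_pos': array([0.25261396, 0.62546047, 0.24261991]), 'ee_rot': array([ 0.08941777,  1.5691535 , -1.86532501]), 'force': array([ 0.48908353, -0.598609  ,  0.37442422]), 'moment': array([ 0.06933755, -0.01704433,  0.0056379 ]), 'width': 0.08753206620976998}
scene 546.6954880140942 289.8537660208223 [[-0.75954376  0.65038393  0.00969603  0.34203241]
 [ 0.3959321   0.47410907 -0.78642124 -0.11428277]
 [-0.51607271 -0.59348238 -0.61761446  1.95241979]
 [ 0.          0.          0.          1.        ]]
tray_knob [(0.76, [322, 283, 368, 319]), (0.73, [376, 251, 437, 295]), (0.69, [378, 321, 416, 352])]
lid [(0.61, [201, 148, 236, 247])]
bowl []
mug [(0.87, [288, 298, 319, 346]), (0.67, [201, 147, 237, 241])]
cup [(0.77,
[... 223 characters left out ...]
.          0.          0.          1.        ]]
tray_knob [(0.96, [184, 174, 234, 207]), (0.7, [329, 149, 353, 246]), (0.65, [252, 182, 289, 205]), (0.65, [253, 160, 274, 176])]
lid [(0.62, [331, 148, 351, 244])]
bowl [(0.68, [248, 296, 296, 338])]
mug [(0.65, [308, 167, 334, 196])]
cup [(0.57, [352, 287, 381, 329])]
wrist 325.19226210127806 285.83872833523947 [[-3.84694468e-04 -2.82642769e-01  9.59225165e-01 -1.39746076e-01]
 [-4.72437509e-04 -9.59225078e-01 -2.82642933e-01  7.67094409e-02]
 [ 9.99999814e-01 -5.61905120e-04  2.35477536e-04 -1.38488546e-04]
 [ 0.00000000e+00  0.00000000e+00  0.00000000e+00  1.00000000e+00]]
tray_knob [(0.76, [434, 22, 538, 152])]
lid []
bowl []
mug []
cup []
```

View pics/scene0.png

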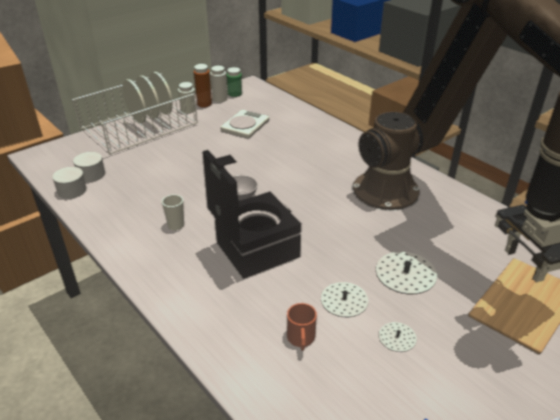

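View pics/side0.png

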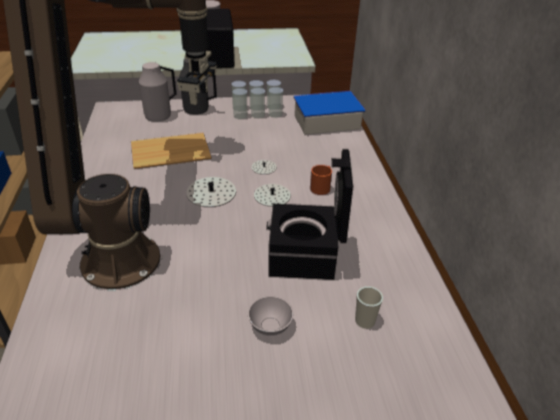

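View pics/wrist0.png

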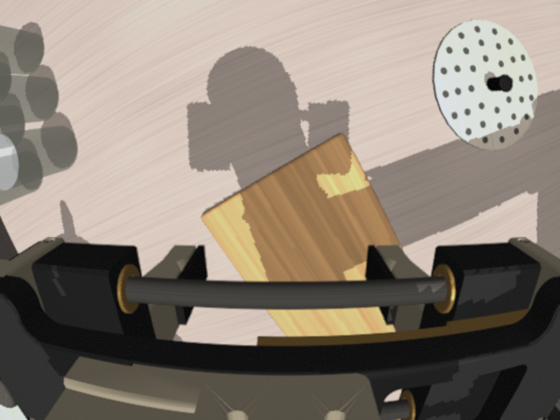

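Scene view: three perforated discs at (407,270), (345,298) and (398,336); the middle-sized one looks to be (345,298). The cooker is at (258,230) with its lid upright on the far side. I'll measure them from both fixed views.

```bash
cat > h.py <<'E'
import numpy as np,cv2,pickle
def cloud(f,mask=None):
    z=f["range_z"]; m=z>0
    if mask is not None: m&=mask
    v,u=np.nonzero(m); d=z[v,u]
    P=np.c_[(u-f["cx"])/f["fx"]*d,(v-f["cy"])/f["fy"]*d,d]
    V=f["view"]; return (P-V[:3,3])@V[:3,:3], np.c_[u,v]
E
python3 - <<'E'
from station import *
from h import *
for n in ("scene","side"):
    f=grab_frame(n)
    for t in ("tray_knob","lid","bowl","mug","cup"):
        for b in masks_of(t,n):
            P,uv=cloud(f,b["mask"])
            if len(P)<20: continue
            print(n,t,round(b["conf"],2),[int(v) for v in b["extent"]],len(P),"med",P.mean(0).round(3),"lo",np.percentile(P,1,axis=0).round(3),"hi",np.percentile(P,99,axis=0).round(3))
            if t=="tray_knob":
                p=P[(P[:,2]<0.012)]
                if len(p)>20:
                    (c,s,a)=cv2.minAreaRect(p[:,:2].astype(np.float32)); cc,r=cv2.minEnclosingCircle(p[:,:2].astype(np.float32))
                    print("   rect",np.round(c,3),np.round(s,3),"circ",np.round(cc,3),round(r,3),'z',np.median(p[:,2]).round(4), "knob",P[P[:,2]>0.018].mean(0).round(3),P[:,2].max().round(3))
    P,uv=cloud(f)
    # cooker
    m=(P[:,0]>.3)&(P[:,0]<.95)&(P[:,1]>-.4)&(P[:,1]<.35)&(P[:,2]>.06)
    np.save(f"cl_{n}.npy",P)
E
```

```text
scene tray_knob 0.89 [324, 282, 367, 318] 1309 med [0.499 0.288 0.005] lo [ 0.434  0.225 -0.002] hi [0.56  0.349 0.028]
   rect [0.498 0.287] [0.136 0.129] circ [0.494 0.287] 0.071 z 0.0042 knob [0.497 0.286 0.027] 0.034
scene tray_knob 0.76 [377, 323, 417, 351] 887 med [0.487 0.47  0.003] lo [ 0.44   0.423 -0.003] hi [0.532 0.516 0.021]
   rect [0.486 0.469] [0.099 0.097] circ [0.486 0.469] 0.051 z 0.003 knob [0.486 0.469 0.021] 0.026
scene tray_knob 0.59 [374, 249, 437, 292] 1951 med [0.284 0.329 0.007] lo [0.199 0.242 0.   ] hi [0.365 0.41  0.04 ]
   rect [0.283 0.327] [0.179 0.174] circ [0.283 0.323] 0.093 z 0.0061 knob [0.284 0.327 0.033] 0.046
scene lid 0.74 [201, 148, 237, 242] 2278 med [ 0.663 -0.042  0.261] lo [ 0.502 -0.393  0.004] hi [0.683 0.037 0.352]
scene bowl 0.96 [230, 177, 257, 199] 413 med [ 0.402 -0.297  0.034] lo [ 0.367 -0.348  0.003] hi [ 0.463 -0.236  0.058]
scene mug 0.68 [160, 192, 182, 229] 647 med [ 0.685 -0.295  0.062] lo [ 0.65  -0.338  0.002] hi [ 0.713 -0.269  0.102]
scene mug 0.61 [288, 299, 319, 348] 1160 med [0.68  0.309 0.052] lo [0.639 0.268 0.005
[... 801 characters left out ...]
side lid 0.75 [331, 147, 352, 245] 1215 med [ 0.634 -0.103  0.284] lo [ 0.612 -0.153  0.155] hi [0.665 0.016 0.352]
side bowl 0.71 [248, 296, 294, 334] 1397 med [ 0.422 -0.282  0.029] lo [ 0.366 -0.354  0.001] hi [ 0.475 -0.24   0.057]
side bowl 0.62 [265, 148, 350, 280] 6399 med [ 0.561 -0.075  0.128] lo [ 0.438 -0.152  0.002] hi [0.659 0.056 0.35 ]
side mug 0.94 [308, 166, 332, 198] 645 med [0.669 0.293 0.047] lo [ 0.633  0.258 -0.004] hi [0.721 0.435 0.086]
side mug 0.52 [355, 287, 381, 328] 877 med [ 0.675 -0.312  0.064] lo [ 0.645 -0.339  0.004] hi [ 0.707 -0.275  0.1  ]
side cup 0.79 [353, 285, 384, 328] 953 med [ 0.676 -0.307  0.061] lo [ 0.645 -0.339 -0.003] hi [ 0.747 -0.187  0.101]
```

```bash
python3 - <<'E'
from h import *
for n in ("scene","side"):
    P=np.load(f"cl_{n}.npy")
    m=(P[:,0]>.35)&(P[:,0]<.85)&(P[:,1]>-.3)&(P[:,1]<.2)
    Q=P[m]
    h,e=np.histogram(Q[:,2],bins=np.arange(0.05,.4,.01)); print(n,list(zip(e.round(2),h)))
    t=Q[(abs(Q[:,2]-.13)<.006)]
    t=t[t[:,0]<.64]
    r=cv2.minAreaRect(t[:,:2].astype(np.float32)); print("top",r,t.mean(0))
    L=Q[(Q[:,2]>.19)]
    print("lid",len(L),np.percentile(L,[1,50,99],axis=0).round(3))
    r=cv2.minAreaRect(L[:,:2].astype(np.float32)); print(r)
    # wall fit of upright body front: points z .02-.12
    W=Q[(Q[:,2]>.03)&(Q[:,2]<.12)]
    r=cv2.minAreaRect(W[:,:2].astype(np.float32)); print("walls",r)
E
python3 - <<'E'
import cv2
a=cv2.imread('pics/scene0.png')[130:290,180:340];b=cv2.imread('pics/side0.png')[140:300,240:400]
cv2.imwrite('pics/crop0.png',cv2.resize(cv2.hconcat([a,b]),None,fx=2.5,fy=2.5,interpolation=2))
E
```

```text
scene [(np.float64(0.05), np.int64(359)), (np.float64(0.06), np.int64(263)), (np.float64(0.07), np.int64(273)), (np.float64(0.08), np.int64(300)), (np.float64(0.09), np.int64(394)), (np.float64(0.1), np.int64(326)), (np.float64(0.11), np.int64(306)), (np.float64(0.12), np.int64(904)), (np.float64(0.13), np.int64(467)), (np.float64(0.14), np.int64(31)), (np.float64(0.15), np.int64(76)), (np.float64(0.16), np.int64(87)), (np.float64(0.17), np.int64(87)), (np.float64(0.18), np.int64(88)), (np.float64(0.19), np.int64(91)), (np.float64(0.2), np.int64(95)), (np.float64(0.21), np.int64(94)), (np.float64(0.22), np.int64(98)), (np.float64(0.23), np.int64(96)), (np.float64(0.24), np.int64(96)), (np.float64(0.25), np.int64(103)), (np.float64(0.26), np.int64(96)), (np.float64(0.27), np.int64(103)), (np.float64(0.28), np.int64(98)), (np.float64(0.29), np.int64(106)), (np.float64(0.3), np.int64(104)), (np.float64(0.31), np.int64(99)), (np.float64(0.32), np.int64(109)), (np.float64(0.33), np.int64(250)), (np.float64(0.34), np.int64(186)), (np.float64(0.35), np.int64(79)), (np.float64(0.36), np.int6
[... 1444 characters left out ...]
nt64(46)), (np.float64(0.32), np.int64(45)), (np.float64(0.33), np.int64(215)), (np.float64(0.34), np.int64(162)), (np.float64(0.35), np.int64(58)), (np.float64(0.36), np.int64(0)), (np.float64(0.37), np.int64(0)), (np.float64(0.38), np.int64(0))]
top ((0.5440139770507812, -0.040320128202438354), (0.1992630809545517, 0.20306864380836487), 81.1268539428711) [ 0.54193057 -0.05157654  0.12898264]
lid 1225 [[ 0.611 -0.154  0.194]
 [ 0.633 -0.108  0.301]
 [ 0.669  0.021  0.352]]
((0.6350823044776917, -0.058772869408130646), (0.19115711748600006, 0.055007223039865494), 80.54558563232422)
walls ((0.5364653468132019, -0.11966793239116669), (0.3593500554561615, 0.3454880714416504), 89.81198120117188)
```

View pics/crop0.png

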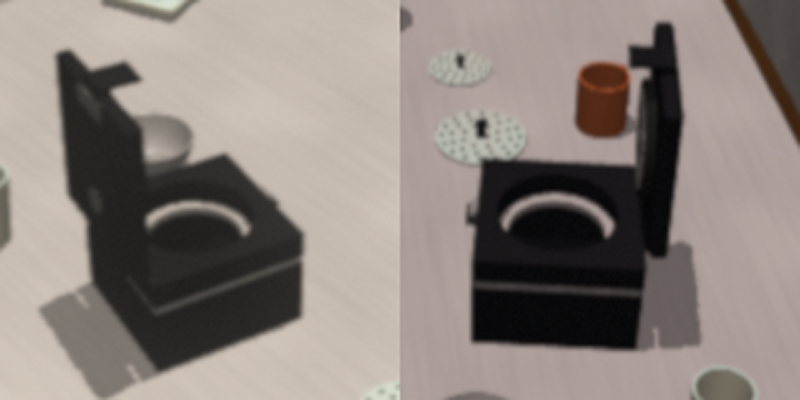

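Both views agree: the middle tray is about 134 mm across with its knob near (0.495, 0.286), and the cooker is at about (0.54, -0.04) with the lid upright behind it. In the crop the seat ring is bright and the catch tongue is at the top of the lid. Next I'll fit the cooker yaw and pot centre and work out the first move.

```bash
cat >> h.py <<'E'
from scipy.spatial.transform import Rotation as Ro
def Rt(s): return Ro.from_euler('xyz',s["ee_rot"]).as_matrix()
def plan(s,p,zdir=None):
    R=Rt(s); d=R.T@(np.array(p)-s["eef_pos"])*100
    roll=0
    if zdir is not None:
        z=R.T@np.array([*zdir,0.]); roll=np.degrees(np.arctan2(-z[1],z[2]))
    return d.round(2),round(roll,1)
def wproj(f,s,P):
    R=Rt(s);H=f["hand_eye"]
    t=(np.atleast_2d(P)-s["eef_pos"])@R
    c=(t-H[:3,3])@H[:3,:3]
    r=np.hypot(c[:,0],c[:,1]); th=np.arctan2(r,c[:,2]); k=np.where(r>1e-9,th/r,0)
    return np.c_[f["cx"]+f["fx"]*c[:,0]*k,f["cy"]+f["fy"]*c[:,1]*k]
def wray(f,s,uv):
    uv=np.atleast_2d(uv).astype(float); a=(uv[:,0]-f["cx"])/f["fx"]; b=(uv[:,1]-f["cy"])/f["fy"]
    th=np.hypot(a,b); k=np.sin(th)/np.maximum(th,1e-9)
    c=np.c_[a*k,b*k,np.cos(th)]; R=Rt(s);H=f["hand_eye"]
    return s["eef_pos"]+R@H[:3,3], c@H[:3,:3].T@R.T
def wcloud(f,s,mask=None):
    z=f["range_z"]; m=z>0
    if mask is not None:m&=mask
    v,u=np.nonzero(m); o,d=wray(f,s,np.c_[u,v])
    ax=Rt(s)@f["hand_eye"][:3,2]
    return o+d*(z[v,u]/(d@ax))[:,None], np.c_[u,v]
E
python3 - <<'E'
from station import *
from h import *
s=get_state(); print(Rt(s).round(3))
for n in ("scene","side"):
    P=np.load(f"cl_{n}.npy")
    m=(P[:,0]>.35)&(P[:,0]<.85)&(P[:,1]>-.3)&(P[:,1]<.2)
    Q=P[m]; 
    # lid outer/inner plane: svd robust
    L=Q[(Q[:,2]>.17)&(Q[:,2]<.32)]
    best=None
    rng=np.random.default_rng(0)
    for k in range(300):
        a=L[rng.choice(len(L),3,False)]; nn=np.cross(a[1]-a[0],a[2]-a[0]); nn/=np.linalg.norm(nn)+1e-12
        i=abs((L-a[0])@nn)<.003
        if best is None or i.sum()>best.sum(): best=i
    c=L[best].mean(0); nn=np.linalg.svd(L[best]-c)[2][2]; print(n,"plane",best.sum(),len(L),nn.round(3),"yaw",np.degrees(np.arctan2(nn[1],nn[0])).round(2),c.round(3))
    # bright ring = ledge
    f=pickle.load(open(f"{n}0.pkl","rb")); A,uv=cloud(f)
    g=f["pixels"].astype(int).sum(2)[uv[:,1],uv[:,0]]
    k=(np.hypot(A[:,0]-.54,A[:,1]+.04)<.08)&(g>330)
    print("ring",k.sum(),A[k].mean(0).round(3),A[k][:,2].round(3)[::40])
k=.1650; zd=(np.sin(np.radians(9.5)),np.cos(np.radians(9.5)))
print(plan(s,(.495,.286,.2),zd),plan(s,(.495,.286,.2),(-zd[0],-zd[1])))
E
```

```text
[[-0.     0.927 -0.374]
 [ 0.    -0.374 -0.927]
 [-1.    -0.    -0.   ]]
scene plane 1179 1454 [ 0.984 -0.176  0.017] yaw -10.14 [ 0.668 -0.05   0.247]
ring 160 [ 0.518 -0.068  0.107] [0.352 0.099 0.093 0.095]
side plane 290 803 [-0.999  0.044 -0.024] yaw 177.5 [ 0.63  -0.112  0.257]
ring 173 [0.557 0.005 0.099] [0.352 0.095 0.098 0.096 0.097]
(array([ 4.35, 35.19, 22.44]), np.float64(167.5)) (array([ 4.35, 35.19, 22.44]), np.float64(-12.5))
```

Request:
step_arm(
  deltas=[
    [0.3,2.3,1.5,7,0],
    [0.6,4.7,3,14,0],
    [0.9,7,4.5,21,0],
    [1.2,9.4,6,28,0],
    [1.5,11.7,7.5,35,0],
    [1.8,14.1,9,42,0],
    [2.1,16.4,10.5,49,0],
    [2.4,18.8,12,56,0],
    [2.7,21.1,13.5,63,0],
    [3,23.5,15,70,0],
  ],
)

```text
t: 2.33
eef_pos: [0.4151, 0.3977, 0.2137]
ee_rot: [-2.04, 1.57, 1.061]
force: [0.4, 1.4, -1.1]
width: 0.0879
```

```bash
python3 - <<'E'
from station import *
from h import *
s=get_state(); print(s["t"],s["eef_pos"],s["q"].round(2))
zd=(np.sin(np.radians(9.5)),np.cos(np.radians(9.5)))
print(plan(s,(.495,.286,.2),zd))
E
```

```text
2.3333 [0.41506861 0.39766218 0.21367334] [ 1.1   0.22 -0.26  0.   -1.1  -1.14]
(array([ 1.36, 10.83, -8.44]), np.float64(97.2))
```

Request:
step_arm(
  deltas=[
    [0.2,1.1,-0.9,7,0],
    [0.4,2.2,-1.7,14,0],
    [0.5,3.3,-2.6,21,0],
    [0.6,4.4,-3.4,28,0],
    [0.7,5.5,-4.2,35,0],
    [0.8,6.6,-5.1,42,0],
    [0.9,7.6,-5.9,49,0],
    [1.1,8.7,-6.8,56,0],
    [1.2,9.8,-7.6,63,0],
    [1.4,10.8,-8.4,70,0],
  ],
)

```text
t: 3.17
eef_pos: [0.4951, 0.2873, 0.1998]
ee_rot: [-1.19, 1.57, 0.689]
force: [1.0, -0.2, 0.5]
width: 0.0877
```

```bash
cat > look.py <<'E'
import sys
from station import *
from h import *
s=get_state(); f=grab_frame("wrist"); print(s["t"],s["eef_pos"],s["q"].round(2),s["force"].round(2))
cv2.imwrite(f"pics/{sys.argv[1]}.png",f["pixels"][:,:,::-1]); pickle.dump((s,f),open(f"{sys.argv[1]}.pkl","wb"))
for b in masks_of("tray_knob","wrist"):
    P,uv=wcloud(f,s,b["mask"]); k=P[P[:,2]>.018]
    print(round(b["conf"],2),[int(v) for v in b["extent"]],len(P),P.mean(0).round(4),"knob",k.mean(0).round(4),np.percentile(P[:,2],[5,50,99]).round(4))
    p=P[P[:,2]<.012][:,:2].astype(np.float32)
    if len(p)>20: print("  ",cv2.minEnclosingCircle(p),cv2.fitEllipse(cv2.convexHull(p)))
E
python3 look.py w1
```

```text
3.1667 [0.49514881 0.28734084 0.19978823] [ 0.87  0.22 -0.28  0.   -1.06 -2.13] [ 0.98 -0.15  0.47]
0.78 [224, 123, 345, 247] 11331 [0.4925 0.2842 0.0041] knob [0.4942 0.2847 0.0284] [0.0024 0.0036 0.0284]
   ((0.49563348293304443, 0.28537920117378235), 0.06683109700679779) ((0.49557626247406006, 0.2850436270236969), (0.1296364963054657, 0.13258226215839386), 101.16399383544922)
0.75 [398, 184, 470, 262] 4153 [0.4806 0.463  0.003 ] knob [0.4811 0.4567 0.0376] [0.0009 0.0023 0.0206]
   ((0.48313045501708984, 0.47022899985313416), 0.05134349316358566) ((0.4840817451477051, 0.4696674346923828), (0.0985800176858902, 0.10112703591585159), 155.29782104492188)
0.73 [299, 1, 458, 93] 11532 [0.3093 0.3334 0.0062] knob [0.2836 0.3252 0.0346] [0.0041 0.0055 0.0389]
   ((0.2801237404346466, 0.32744771242141724), 0.09043572098016739) ((0.28164032101631165, 0.32604700326919556), (0.16981804370880127, 0.1767403930425644), 11.105289459228516)
```

View pics/w1.png

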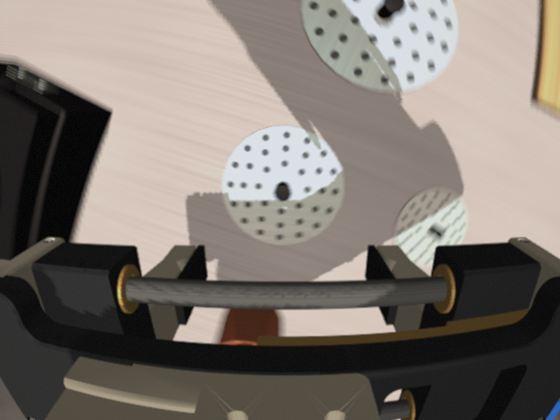

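The picture shows the middle tray at (284,185) with its knob at (283,190), directly below the tool. The larger disc is at top right and the smaller one at right. I'll finish the roll and descend.

```bash
python3 - <<'E'
from station import *
from h import *
s=get_state()
zd=(np.sin(np.radians(9.7)),np.cos(np.radians(9.7)))
print(plan(s,(.495,.285,.08),zd))
E
```

```text
(array([11.93,  0.07, -0.15]), np.float64(27.4))
```

Request:
step_arm(
  deltas=[
    [2,0,0,7,0],
    [4,0,0,14,0],
    [6,0,0,21,0],
    [8,0.1,-0.1,27,0],
    [9.5,0.1,-0.1,27,0],
    [10.5,0.1,-0.1,27,0],
    [11.2,0.1,-0.1,27,0],
    [11.7,0.1,-0.1,27,0],
    [12,0.1,-0.1,27,0],
    [12,0.1,-0.1,27,0],
  ],
)

```text
t: 4.1
eef_pos: [0.4941, 0.2868, 0.0795]
ee_rot: [-0.566, 1.571, 0.848]
force: [-0.4, -0.2, 0.2]
width: 0.0876
```

```bash
python3 look.py w2; python3 - <<'E'
from station import *
from h import *
s=get_state()
print(Rt(s).round(3),plan(s,(.495,.285,.024),(np.sin(np.radians(9.7)),np.cos(np.radians(9.7)))))
E
```

```text
4.1 [0.4940843  0.28681282 0.07950136] [ 0.87  0.35 -0.42  0.   -0.8  -2.6 ] [-0.41 -0.19  0.21]
0.98 [460, 115, 547, 233] 8292 [0.4818 0.464  0.0027] knob [0.4834 0.4676 0.0205] [0.001  0.0022 0.0205]
   ((0.48525872826576233, 0.4701969623565674), 0.05186987668275833) ((0.48458659648895264, 0.4704922139644623), (0.09773760288953781, 0.10338586568832397), 154.3718719482422)
0.89 [193, 132, 375, 281] 22312 [0.4843 0.2869 0.0043] knob [0.4933 0.2855 0.0295] [0.0025 0.0036 0.0286]
   ((0.49482178688049316, 0.2836819589138031), 0.06742405891418457) ((0.4913848638534546, 0.2851793169975281), (0.12333613634109497, 0.13403406739234924), 174.7768096923828)
0.74 [198, 0, 391, 38] 5057 [0.3508 0.3138 0.0052] knob [nan nan nan] [0.0035 0.0053 0.0072]
   ((0.3357664942741394, 0.3153926134109497), 0.06657598912715912) ((0.2845165431499481, 0.3221264183521271), (0.16375690698623657, 0.17220991849899292), 152.78048706054688)
[[ 0.001 -0.988  0.156]
 [ 0.001  0.156  0.988]
 [-1.    -0.001  0.001]] (array([ 5.62, -0.09, -0.19]), np.float64(0.7))look.py:8: RuntimeWarning: Mean of empty slice.
  print(round(b["conf"],2),[int(v) for v in b["extent"]],len(P),P.mean(0).round(4),"knob",k.mean(0).round(4),np.percentile(P[:,2],[5,50,99]).round(4))
  ret = um.true_divide(
```

View pics/w2.png

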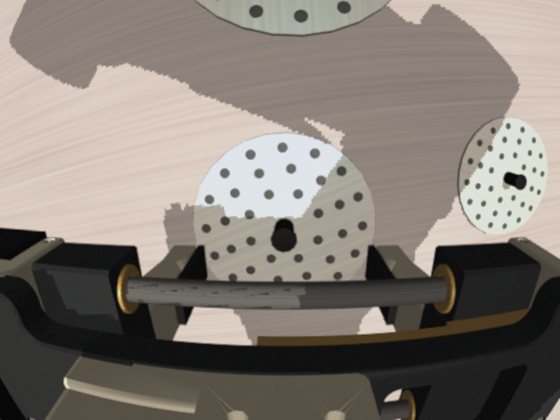

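Request:
step_arm(
  deltas=[
    [1,0,-0.1,0.7,0],
    [2,0,-0.1,0.7,0],
    [3,0,-0.1,0.7,0],
    [4,0,-0.1,0.7,0],
    [4.8,0,-0.1,0.7,0],
    [5.2,0,-0.1,0.7,0],
    [5.5,0,-0.1,0.7,0],
    [5.5,0,-0.1,0.7,0],
    [5.5,0,-0.1,0.7,0.3],
    [5.5,0,-0.1,0.7,0.6],
  ],
  squeeze=25,
)

```text
t: 5.03
eef_pos: [0.4941, 0.2859, 0.0249]
ee_rot: [-0.65, 1.57, 0.751]
force: [-0.1, 0.5, -0.1]
width: 0.0793
```

Request:
step_arm(
  deltas=[
    [0,0,0,0,1],
    [0,0,0,0,1],
    [0,0,0,0,1],
    [0,0,0,0,1],
    [0,0,0,0,1],
    [0,0,0,0,1],
    [0,0,0,0,1],
    [0,0,0,0,1],
    [0,0,0,0,1],
    [0,0,0,0,1],
  ],
)

```text
t: 5.87
eef_pos: [0.4939, 0.2857, 0.0245]
ee_rot: [2.696, 1.571, -2.185]
force: [-0.3, 0.1, 0.6]
width: 0.0146
```

Request:
step_arm(
  deltas=[
    [-1,0,0,0,1],
    [-3,0,0,0,1],
    [-6,0,0,0,1],
    [-9,0,0,0,1],
    [-12,0,0,0,1],
    [-15,0,0,0,1],
    [-17,0,0,0,1],
    [-19,0,0,0,1],
    [-20,0,0,0,1],
    [-20,0,0,0,1],
  ],
)

```text
t: 6.7
eef_pos: [0.4946, 0.2863, 0.2274]
ee_rot: [-0.638, 1.566, 0.764]
force: [0.4, 1.0, -2.2]
width: 0.0147
```

```bash
python3 look.py w3 2>/dev/null; python3 - <<'E'
from station import *
from h import *
s=get_state()
print(s["width"],s["force"],s["ee_rot"],Rt(s).round(3),plan(s,(.54,-.04,.225),(np.sin(np.radians(9.7)),np.cos(np.radians(9.7)))))
E
```

```text
6.7 [0.49463916 0.28629637 0.22741971] [ 0.87  0.2  -0.25  0.   -1.12 -2.61] [ 0.38  1.03 -2.22]
0.9 [397, 109, 468, 189] 4413 [0.4826 0.4662 0.0027] knob [0.4834 0.4681 0.0205] [0.0009 0.0023 0.0206]
   ((0.48445019125938416, 0.46920791268348694), 0.05011076107621193) ((0.4836868345737457, 0.46865493059158325), (0.09753883630037308, 0.09796123951673508), 50.524471282958984)
0.65 [172, 138, 404, 337] 21784 [0.4671 0.2911 0.2066] knob [0.467  0.2911 0.2069] [0.2052 0.2063 0.2311]
   ((0.5257842540740967, 0.3083280324935913), 0.12911531329154968) ((0.6295194029808044, 0.25543877482414246), (0.3247489929199219, 0.3816937506198883), 68.60234832763672)
0.58 [207, 0, 366, 67] 8119 [0.3205 0.318  0.0054] knob [nan nan nan] [0.004  0.0054 0.0074]
   ((0.28603410720825195, 0.32279351353645325), 0.08963938057422638) ((0.27538496255874634, 0.32448506355285645), (0.17772983014583588, 0.18328650295734406), 103.6865234375)
0.014760977119148706 [-0.54580915  0.31152459 -2.31912974] [1.71443652 1.57004012 3.11584054] [[-0.001 -0.986  0.169]
 [ 0.     0.169  0.986]
 [-1.     0.001 -0.   ]] (array([ -0.11, -10.08, -31.29]), np.float64(-0.0))
```

View pics/w3.png

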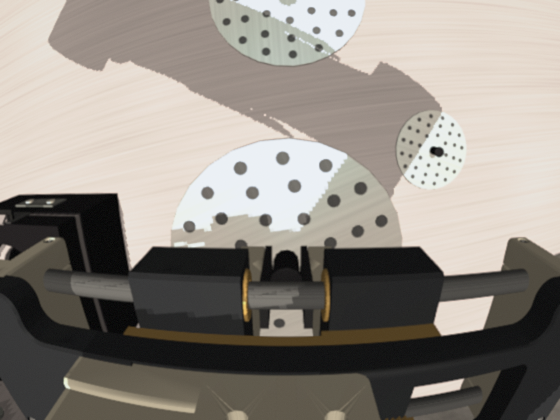

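The tray is held: 14.7 mm opening, about 2.3 N weight, and it hangs level. I'll take a pose beside the cooker where the wrist camera sees the pot past the tray.

```bash
python3 - <<'E'
from station import *
from h import *
s=get_state();f=pickle.load(open("w3.pkl","rb"))[1]
for p in [(.6,.17,.33),(.62,.15,.38),(.58,.14,.40)]:
    z=(np.sin(np.radians(9.7)),np.cos(np.radians(9.7)));print(p,plan(s,p,z))
    s2=dict(s);s2["eef_pos"]=np.array(p)
    print(wproj(f,s2,[[.54,-.04,.098],[.54,.03,.13],[.54,-.11,.13],[.61,-.04,.13],[.47,-.04,.13]]).round(0).tolist())
E
```

```text
(0.6, 0.17, 0.33) (array([-10.61, -12.44,  -9.58]), np.float64(-0.0))
[[115.0, 166.0], [153.0, 158.0], [61.0, 182.0], [118.0, 226.0], [90.0, 113.0]]
(0.62, 0.15, 0.38) (array([-15.62, -14.75, -11.22]), np.float64(-0.0))
[[141.0, 143.0], [179.0, 133.0], [89.0, 157.0], [143.0, 197.0], [120.0, 94.0]]
(0.58, 0.14, 0.4) (array([-17.61, -10.97, -12.88]), np.float64(-0.0))
[[158.0, 167.0], [197.0, 161.0], [108.0, 181.0], [162.0, 220.0], [139.0, 121.0]]
```

Request:
step_arm(
  deltas=[
    [-2,-1,-1,0,1],
    [-4,-3,-2.5,0,1],
    [-6.5,-5,-4,0,1],
    [-9,-7,-6,0,1],
    [-11,-9,-8,0,1],
    [-13,-11,-10,0,1],
    [-15,-12,-11.5,0,1],
    [-17,-13,-12.5,0,1],
    [-17.6,-13,-12.5,0,1],
    [-17.6,-13,-12.5,0,1],
  ],
)

```text
t: 7.63
eef_pos: [0.6016, 0.1402, 0.4002]
ee_rot: [1.509, 1.571, 2.909]
force: [-0.4, 0.0, -2.2]
width: 0.0149
```

```bash
python3 look.py w4 2>/dev/null
```

```text
7.6333 [0.60160304 0.14021404 0.40018763] [ 0.54  0.21  0.15 -0.   -1.51 -2.29] [-0.35  0.02 -2.24]
0.92 [170, 134, 401, 338] 22091 [0.5741 0.1448 0.379 ] knob [0.574  0.1447 0.3797] [0.3782 0.3793 0.4041]
   ((0.6650351285934448, 0.19276387989521027), 0.1698167324066162) ((0.7940054535865784, 0.09270482510328293), (0.45779502391815186, 0.48699769377708435), 43.195491790771484)
0.88 [331, 0, 401, 10] 568 [0.3539 0.3174 0.0051] knob [nan nan nan] [0.003  0.0053 0.0076]
   ((0.34506767988204956, 0.3184111714363098), 0.057453420013189316) ((0.3303532600402832, 0.3162447512149811), (0.07142216712236404, 0.12345179915428162), 170.80223083496094)
0.63 [432, 44, 478, 95] 1838 [0.4835 0.4658 0.0027] knob [0.4838 0.4681 0.0206] [0.0005 0.0023 0.0207]
   ((0.4831748306751251, 0.4677000641822815), 0.048955097794532776) ((0.4833070635795593, 0.4676590859889984), (0.09510008245706558, 0.09713426232337952), 20.16342544555664)
```

View pics/w4.png

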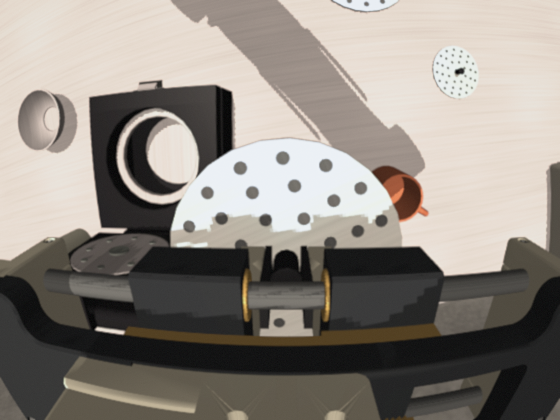

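The picture shows the open pot at (158,155) with its bright ledge ring, the catch at (150,86), the upright lid at (110,260), the bowl at left and the mug at (400,195). I'll fit the well and the box.

```bash
cat > fitpot.py <<'E'
import sys
from h import *
from scipy.optimize import least_squares
s,f=pickle.load(open(sys.argv[1]+".pkl","rb"))
P,uv=wcloud(f,s)
m=(P[:,0]>.40)&(P[:,0]<.75)&(P[:,1]>-.2)&(P[:,1]<.1)&(P[:,2]<.36)
Q=P[m];U=uv[m]
h,e=np.histogram(Q[:,2],bins=np.arange(.08,.15,.003)); print(list(zip(e.round(3).tolist(),h.tolist())))
T=Q[abs(Q[:,2]-np.median(Q[(Q[:,2]>.12)&(Q[:,2]<.135)][:,2]))<.003]; print("rim z",np.median(T[:,2]))
c0=np.array([.54,-.04])
def edge(pts,inner=True,nb=72):
    out=[];d=pts[:,:2]-c0;a=np.arctan2(d[:,1],d[:,0]);r=np.hypot(*d.T)
    for k in range(nb):
        i=(a>=-np.pi+k*2*np.pi/nb)&(a<-np.pi+(k+1)*2*np.pi/nb)
        if i.sum()<2: continue
        j=np.nonzero(i)[0][np.argmin(r[i]) if inner else np.argmax(r[i])]; out.append(pts[j,:2])
    return np.array(out)
def circ(E,r0):
    g=lambda x:np.hypot(E[:,0]-x[0],E[:,1]-x[1])-x[2]
    x=least_squares(g,[*c0,r0],loss="soft_l1",f_scale=.002).x; return x.round(4),np.abs(g(x)).mean().round(4)
R=T[np.hypot(*(T[:,:2]-c0).T)<.1]
E=edge(R); E=E[np.hypot(*(E-c0).T)<.085]; print("rim opening",circ(E,.07),len(E))
L=Q[(Q[:,2]>.09)&(Q[:,2]<.102)&(np.hypot(*(Q[:,:2]-c0).T)<.08)]
print("ledge z",np.median(L[:,2]),len(L)); print("ledge inner",circ(edge(L),.058),"outer",circ(edge(L,False),.07))
r=cv2.minAreaRect(T[:,:2].astype(np.float32)); print("top rect",r,cv2.boxPoints(r).round(4).tolist())
B=Q[(Q[:,2]>.16)]
print("lid",np.percentile(B,[1,50,99],axis=0).round(4))
E
python3 fitpot.py w4
```

```text
[(0.08, 28), (0.083, 52), (0.086, 152), (0.089, 93), (0.092, 116), (0.095, 1487), (0.098, 202), (0.101, 154), (0.104, 157), (0.107, 138), (0.11, 157), (0.113, 163), (0.116, 207), (0.119, 182), (0.122, 177), (0.125, 1986), (0.128, 6100), (0.131, 73), (0.134, 34), (0.137, 54), (0.14, 35), (0.143, 3), (0.146, 22)]
rim z 0.12859880681991048
rim opening (array([ 0.5461, -0.0375,  0.0698]), np.float64(0.0003)) 66
ledge z 0.09662994702399941 1859
ledge inner (array([ 0.5461, -0.0374,  0.058 ]), np.float64(0.0003)) outer (array([ 0.5462, -0.043 ,  0.0677]), np.float64(0.0014))
top rect ((0.5451415181159973, -0.03773609548807144), (0.19151952862739563, 0.20397886633872986), 79.64058685302734) [[0.4275999963283539, -0.1136000007390976], [0.6281999945640564, -0.15029999613761902], [0.6626999974250793, 0.038100000470876694], [0.4620000123977661, 0.07479999959468842]]
lid [[ 0.6204 -0.129   0.1751]
 [ 0.6336 -0.0386  0.2705]
 [ 0.6656  0.0039  0.3488]]
```

```bash
cat >> h.py <<'E'
YAW=np.radians(-10.3); POT=np.array([.5461,-.0375])
XH=np.array([np.cos(YAW),np.sin(YAW)]); YH=np.array([-XH[1],XH[0]])
ZD=tuple(YH)
def pw(a,b,z): return np.r_[POT+a*XH+b*YH,z]
def pl(P): return np.c_[(P[:,:2]-POT)@XH,(P[:,:2]-POT)@YH,P[:,2]]
E
python3 - <<'E'
from station import *
from h import *
s=get_state(); s0,f=pickle.load(open("w4.pkl","rb"))
P,_=wcloud(f,s0); L=pl(P)
k=L[(L[:,2]>.15)&(L[:,2]<.36)&(abs(L[:,1])<.1)&(L[:,0]<.16)]
for a in np.arange(.15,.36,.02):
    q=k[abs(k[:,2]-a)<.01]
    if len(q): print(a.round(2),len(q),np.percentile(q[:,0],[1,50,99]).round(4),np.percentile(q[:,1],[1,99]).round(3))
print(plan(s,pw(-.025,0,.40),ZD)); print(plan(s,pw(-.025,0,.20),ZD)); print(plan(s,pw(0,0,.20),ZD),plan(s,pw(0,0,.1225),ZD))
E
```

```text
0.15 60 [0.0989 0.1    0.1007] [-0.088  0.032]
0.17 83 [0.0866 0.0888 0.1009] [-0.089  0.021]
0.19 304 [0.0855 0.0866 0.0998] [-0.088  0.046]
0.21 484 [0.085  0.0862 0.0878] [-0.06   0.052]
0.23 451 [0.0832 0.0859 0.0872] [-0.065  0.034]
0.25 586 [0.0833 0.0855 0.0871] [-0.065  0.033]
0.27 556 [0.084  0.0853 0.0864] [-0.055  0.034]
0.29 380 [0.0838 0.0851 0.0866] [-0.038  0.034]
0.31 19 [0.0973 0.0977 0.0987] [0.013 0.052]
0.33 1304 [0.0967 0.0998 0.117 ] [0.005 0.063]
0.35 207 [0.0783 0.1004 0.1142] [0.017 0.04 ]
(array([ -0.14,   4.85, -18.49]), np.float64(0.6))
(array([ 19.86,   4.79, -18.47]), np.float64(0.6))
(array([ 19.85,   2.29, -18.49]), np.float64(0.6)) (array([ 27.6 ,   2.27, -18.49]), np.float64(0.6))
```

Request:
step_arm(
  deltas=[
    [0,1,-1,0,1],
    [0,2.5,-3,0,1],
    [0,3.8,-6,0.6,1],
    [0,4.8,-9,0.6,1],
    [0,4.8,-12,0.6,1],
    [0,4.8,-15,0.6,1],
    [0,4.8,-17.5,0.6,1],
    [0,4.8,-18.5,0.6,1],
    [2,4.8,-18.5,0.6,1],
    [5,4.8,-18.5,0.6,1],
  ],
)

```text
t: 8.57
eef_pos: [0.5232, -0.0336, 0.3513]
ee_rot: [-1.197, 1.567, 0.193]
force: [1.5, 0.5, -2.2]
width: 0.0146
```

Request:
step_arm(
  deltas=[
    [3,0,0,0,1],
    [6,0,0,0,1],
    [9,0,0,0,1],
    [12,0,0,0,1],
    [14,0,0,0,1],
    [15,0,0,0,1],
    [15,-1,0,0,1],
    [15,-2,0,0,1],
    [15,-2.5,0,0,1],
    [15,-2.5,0,0,1],
  ],
)

```text
t: 9.4
eef_pos: [0.5494, -0.038, 0.2015]
ee_rot: [-1.364, 1.569, 0.027]
force: [0.2, 0.3, -1.2]
width: 0.0148
```

```bash
python3 look.py w5 >/dev/null 2>&1; python3 - <<'E'
from station import *
from h import *
import time
s=get_state(); print(s["t"],s["eef_pos"],s["force"],s["width"],s["q"].round(2),pl(s["eef_pos"][None]),plan(s,pw(0,0,.1225),ZD))
a=grab_frame("side")["pixels"][100:310,200:420,::-1];b=grab_frame("scene")["pixels"][130:340,150:370,::-1]
cv2.imwrite("pics/m5.png",cv2.resize(cv2.hconcat([a,b]),None,fx=1.8,fy=1.8))
E
```

```text
9.5 [ 0.54774745 -0.03815488  0.20119328] [-0.39107263 -0.44855619 -1.67276842] 0.01492888838146173 [ 0.29  0.18 -0.33 -0.   -1.06 -2.04] [[ 0.00173799 -0.00034976  0.20119328]] (array([7.87, 0.18, 0.03]), np.float64(-0.0))
```

View pics/w5.png

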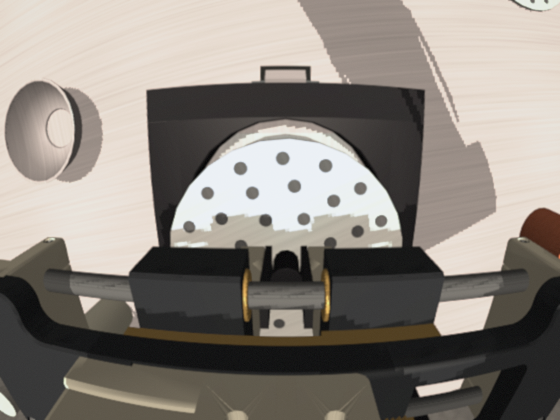

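View pics/m5.png

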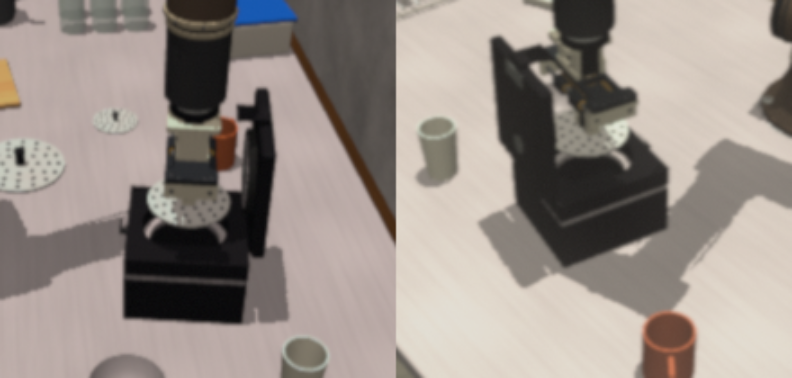

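The tray is over the well, about 2 mm toward the back. I'll check the held disc's centre against the well in this same image.

```bash
python3 - <<'E'
from h import *
from scipy.optimize import least_squares
s,f=pickle.load(open("w5.pkl","rb")); P,uv=wcloud(f,s); L=pl(P)
d=L[(abs(L[:,2]-.181)<.006)&(np.hypot(L[:,0],L[:,1])<.09)]; print(len(d),np.median(d[:,2]))
def edge(pts,inner):
    out=[];a=np.degrees(np.arctan2(pts[:,1],pts[:,0]))%360;r=np.hypot(pts[:,0],pts[:,1])
    for k in range(100,260,4):
        i=np.nonzero((a>=k)&(a<k+4))[0]
        if len(i): out.append(pts[i[np.argmin(r[i]) if inner else np.argmax(r[i])]])
    return np.array(out)
def fc(E,r): 
    g=lambda x:np.hypot(E[:,0]-x[0],E[:,1]-x[1])-r
    x=least_squares(g,[0,0],loss="soft_l1",f_scale=.001).x; return x.round(4),abs(g(x)).mean().round(5)
E=edge(d,False); print("disc",fc(E,.0655),fc(E,.066),"tcp",pl(s["eef_pos"][None]).round(4))
r=L[(abs(L[:,2]-.1286)<.003)&(np.hypot(L[:,0],L[:,1])<.09)&(L[:,0]<0)]
a=np.degrees(np.arctan2(r[:,1],r[:,0]))%360
E2=edge(r[(a>150)&(a<210)],True); print("rim",fc(E2,.0698),len(E2))
k=L[abs(L[:,2]-.1286)<.003]; T=cv2.minAreaRect(k[:,:2].astype(np.float32)); print(T)
print("tilt", np.linalg.lstsq(np.c_[d[:,:2],np.ones(len(d))],d[:,2],rcond=None)[0].round(4))
E
```

```text
21322 0.18032507004328605
disc (array([ 0.0039, -0.    ]), np.float64(0.00016)) (array([ 0.0045, -0.    ]), np.float64(0.0002)) tcp [[3.300e-03 1.000e-04 2.015e-01]]
rim (array([-0.0002, -0.0005]), np.float64(0.00021)) 16
((-0.041513003408908844, -0.00037866830825805664), (0.12290360033512115, 0.19116994738578796), 0.014561394229531288)
tilt [ 0.0096 -0.0029  0.1806]
```

Request:
step_arm(
  deltas=[
    [0.5,0.05,0,0,1],
    [1.2,0.05,0,0,1],
    [2,0.05,0,0,1],
    [3,0.05,0,0,1],
    [3.8,0.05,0,0,1],
    [4.3,0.05,0,0,1],
    [4.5,0.05,0,0,1],
    [4.5,0.05,0,0,1],
    [4.5,0.05,0,0,1],
    [4.5,0.05,0,0,1],
  ],
)

```text
t: 10.43
eef_pos: [0.547, -0.038, 0.1559]
ee_rot: [-1.339, 1.57, 0.052]
force: [0.0, -0.5, -1.5]
width: 0.015
```

```bash
python3 - <<'E'
from station import *
from h import *
s=get_state(); print(s["t"],s["force"].round(2),pl(s["eef_pos"][None]).round(4),plan(s,pw(-.0007,0,.1225),ZD))
E
```

```text
10.4333 [ 0.01 -0.52 -1.51] [[ 0.001  -0.0004  0.1559]] (array([3.34, 0.17, 0.03]), np.float64(0.0))
```

Request:
step_arm(
  deltas=[
    [0.3,0.17,0.03,0,1],
    [0.8,0.17,0.03,0,1],
    [1.3,0.17,0.03,0,1],
    [1.8,0.17,0.03,0,1],
    [2.2,0.17,0.03,0,1],
    [2.5,0.17,0.03,0,1],
    [2.8,0.17,0.03,0,1],
    [3,0.17,0.03,0,1],
    [3.1,0.17,0.03,0,1],
    [3.1,0.17,0.03,0,1],
  ],
)

```text
t: 11.27
eef_pos: [0.545, -0.0375, 0.1243]
ee_rot: [2.07, 1.57, -2.822]
force: [-0.3, -0.4, -1.2]
width: 0.0143
```

Request:
step_arm(
  deltas=[
    [0.05,0,0,0,1],
    [0.1,0,0,0,1],
    [0.15,0,0,0,1],
    [0.2,0,0,0,1],
    [0.25,0,0,0,1],
    [0.25,0,0,0,1],
    [0.25,0,0,0,1],
    [0.25,0,0,0,1],
    [0.25,0,0,0,1],
    [0.25,0,0,0,1],
  ],
)

```text
t: 12.1
eef_pos: [0.5452, -0.0375, 0.1224]
ee_rot: [-1.39, 1.57, 0.001]
force: [-2.4, 0.4, 5.1]
width: 0.0148
```

Contact at z = 0.1224 as predicted (5 N). I'll open partway and lift.

Request:
step_arm(
  deltas=[
    [-0.1,0,0,0,0.9],
    [-0.1,0,0,0,0.7],
    [-0.1,0,0,0,0.6],
    [-0.1,0,0,0,0.6],
    [-0.1,0,0,0,0.6],
    [-0.1,0,0,0,0.6],
    [-0.5,0,0,0,0.6],
    [-1.2,0,0,0,0.6],
    [-2.2,0,0,0,0.6],
    [-3.5,0,0,0,0.6],
  ],
)

```text
t: 12.93
eef_pos: [0.5448, -0.0375, 0.1578]
ee_rot: [2.024, 1.57, -2.868]
force: [-0.4, -0.5, -0.4]
width: 0.0346
```

Request:
step_arm(
  deltas=[
    [-2,0,0,0,0.6],
    [-4,0,0,0,0.6],
    [-6,1,0,0,0.6],
    [-8,2,0,0,0.6],
    [-11,4,0,0,0.6],
    [-14,5,0,0,0.7],
    [-17,5,0,0,0.8],
    [-20,5,0,0,0.9],
    [-23,5,0,0,1],
    [-25,5,0,0,1],
  ],
)

```text
t: 13.77
eef_pos: [0.4957, -0.0289, 0.4118]
ee_rot: [-1.257, 1.566, 0.134]
force: [0.6, -0.5, -0.0]
width: 0.0072
```

```bash
python3 look.py w6 >/dev/null 2>&1; python3 - <<'E'
from station import *
from h import *
s,f=pickle.load(open("w6.pkl","rb")); print(s["t"],s["force"].round(2),s["width"],pl(s["eef_pos"][None]).round(4))
P,uv=wcloud(f,s); L=pl(P)
r=np.hypot(L[:,0],L[:,1]); d=L[(r<.064)&(r>.015)&(L[:,2]>.07)&(L[:,2]<.125)]
c=np.linalg.lstsq(np.c_[d[:,:2],np.ones(len(d))],d[:,2],rcond=None)[0]; print(len(d),"tilt",c.round(4),np.percentile(d[:,2],[2,50,98]).round(4))
k=L[(r<.02)&(L[:,2]>.11)&(L[:,2]<.14)]; print("knob",len(k),k.mean(0).round(4),k[:,2].max())
E
```

```text
13.7667 [ 0.62 -0.48 -0.03] 0.007197751528838217 [[-0.0511 -0.0005  0.4118]]
5583 tilt [ 1.000e-04 -6.000e-04  1.014e-01] [0.0997 0.1015 0.1032]
knob 129 [-0.0017 -0.0007  0.1253] 0.12877477352035943
```

View pics/w6.png

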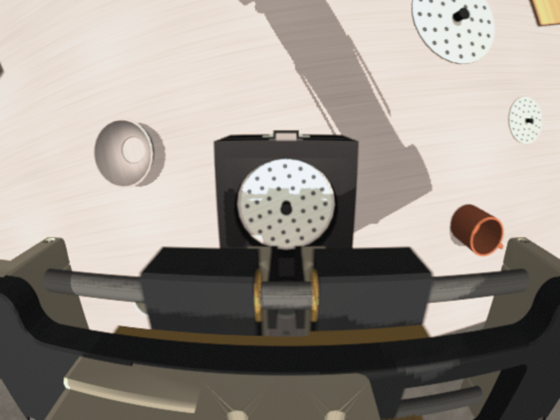

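Tray sits flat (tilt < 0.001, top at 0.103 after the known -1.4 mm depth bias), with the knob up and centred. Next is the lid: fingers closed, over its top and down behind the outer face.

```bash
python3 - <<'E'
from station import *
from h import *
s=get_state(); print(pl(s["eef_pos"][None]),plan(s,pw(.17,0,.45),ZD),plan(s,pw(.17,0,.342),ZD))
E
```

```text
[[-5.01592186e-02 -2.33388813e-04  4.12344798e-01]] (array([ -3.6 , -22.04,   0.03]), np.float64(0.0)) (array([  7.2 , -21.96,  -0.  ]), np.float64(0.0))
```

Request:
step_arm(
  deltas=[
    [-2,-1,0,0,1],
    [-3.6,-3,0,0,1],
    [-3.8,-6,0,0,1],
    [-3.8,-9,0,0,1],
    [-3.8,-12,0,0,1],
    [-3.8,-15,0,0,1],
    [-3.8,-18,0,0,1],
    [-3.8,-20.5,0,0,1],
    [-3.8,-22,0,0,1],
    [-3.8,-22,0,0,1],
  ],
)

```text
t: 14.7
eef_pos: [0.7143, -0.0683, 0.4419]
ee_rot: [1.85, 1.567, -3.043]
force: [-1.0, 0.2, -2.2]
width: 0.0006
```

Request:
step_arm(
  deltas=[
    [1,0,0,0,1],
    [2.5,0,0,0,1],
    [4,0,0,0,1],
    [6,0,0,0,1],
    [8,0,0,0,1],
    [9.5,0,0,0,1],
    [10.5,0,0,0,1],
    [10.9,0,0,0,1],
    [10.9,0,0,0,1],
    [10.9,0,0,0,1],
  ],
)

```text
t: 15.53
eef_pos: [0.7123, -0.0679, 0.3372]
ee_rot: [-1.504, 1.569, -0.112]
force: [-0.6, 0.2, 1.3]
width: 0.0002
```

```bash
python3 - <<'E'
from station import *
from h import *
s=get_state(); L=pl(s["eef_pos"][None])[0]; print(s["t"],L.round(4),s["force"].round(2),s["width"],Rt(s)[:,0].round(3))
w=.0095
for th in np.r_[1.6,1.5,np.arange(1.4,.1,-.1),.1,.05,0]:
    d=np.array([-np.cos(th),np.sin(th)]);n=np.array([np.sin(th),np.cos(th)])
    p=np.array([.1,.142])+.183*d+.022*n+np.array([w*np.sin(th),.017])
    # tool: dx=down, dy=toward front(-x)
    print(round(th,2),p.round(4),"dx %.1f dy %.1f"%((L[2]-p[1])*100,(L[0]-p[0])*100))
a=grab_frame("side")["pixels"][60:310,200:420,::-1];b=grab_frame("scene")["pixels"][60:310,150:370,::-1]
cv2.imwrite("pics/m7.png",cv2.resize(cv2.hconcat([a,b]),None,fx=1.8,fy=1.8))
E
```

```text
15.5333 [ 1.689e-01 -2.000e-04  3.372e-01] [-0.59  0.16  1.26] 0.0002254060256451755 [ 0.001 -0.    -1.   ]
1.6 [0.1368 0.3413] dx -0.4 dy 3.2
1.5 [0.1185 0.3431] dx -0.6 dy 5.0
1.4 [0.0999 0.3431] dx -0.6 dy 6.9
1.3 [0.0814 0.3412] dx -0.4 dy 8.7
1.2 [0.063  0.3375] dx -0.0 dy 10.6
1.1 [0.0451 0.3321] dx 0.5 dy 12.4
1.0 [0.0276 0.3249] dx 1.2 dy 14.1
0.9 [0.0109 0.316 ] dx 2.1 dy 15.8
0.8 [-0.0049  0.3056] dx 3.2 dy 17.4
0.7 [-0.0197  0.2937] dx 4.4 dy 18.9
0.6 [-0.0333  0.2805] dx 5.7 dy 20.2
0.5 [-0.0455  0.266 ] dx 7.1 dy 21.4
0.4 [-0.0563  0.2505] dx 8.7 dy 22.5
0.3 [-0.0655  0.2341] dx 10.3 dy 23.4
0.2 [-0.0731  0.2169] dx 12.0 dy 24.2
0.1 [-0.0789  0.1992] dx 13.8 dy 24.8
0.05 [-0.0812  0.1901] dx 14.7 dy 25.0
0.0 [-0.083  0.181] dx 15.6 dy 25.2
```

View pics/m7.png

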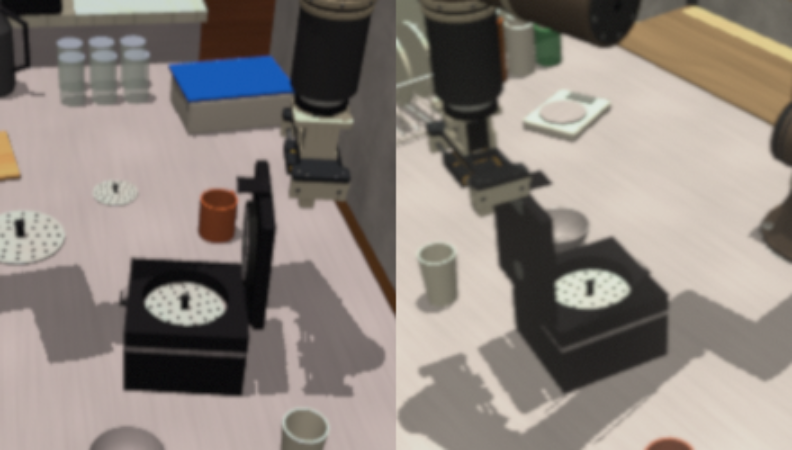

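The tool stands clear behind the lid's outer face. I'll start the sweep slowly through contact.

Request:
step_arm(
  deltas=[
    [-0.2,0.8,0,0,1],
    [-0.4,1.6,0,0,1],
    [-0.4,2.2,0,0,1],
    [-0.4,2.6,0,0,1],
    [-0.4,2.9,0,0,1],
    [-0.4,3.2,0,0,1],
    [-0.5,3.5,0,0,1],
    [-0.5,3.8,0,0,1],
    [-0.5,4.2,0,0,1],
    [-0.6,4.6,0,0,1],
  ],
)

```text
t: 16.47
eef_pos: [0.6668, -0.0596, 0.3418]
ee_rot: [1.852, 1.571, -3.04]
force: [0.7, -0.3, 0.1]
width: 0.0005
```

Request:
step_arm(
  deltas=[
    [0,0.5,0,0,1],
    [0,1,0,0,1],
    [0,1.5,0,0,1],
    [0,2,0,0,1],
    [0.1,2.6,0,0,1],
    [0.2,3.2,0,0,1],
    [0.2,3.8,0,0,1],
    [0.3,4.5,0,0,1],
    [0.4,5.2,0,0,1],
    [0.6,6,0,0,1],
  ],
)

```text
t: 17.3
eef_pos: [0.6074, -0.0488, 0.336]
ee_rot: [-1.498, 1.571, -0.107]
force: [1.1, 0.0, -0.2]
width: 0.0005
```

```bash
cat > swp.py <<'E'
from station import *
from h import *
import sys
s=get_state(); L=pl(s["eef_pos"][None])[0]; print(s["t"],L.round(4),s["force"].round(2),(s["force"][:2]@XH).round(2))
w=.0095
for th in np.arange(float(sys.argv[1]),-.01,-.1):
    d=np.array([-np.cos(th),np.sin(th)]);n=np.array([np.sin(th),np.cos(th)])
    p=np.array([.1,.142])+.183*d+.022*n+np.array([w*np.sin(th),.017])
    print(round(th,2),p.round(4),"dx %.1f dy %.1f"%((L[2]-p[1])*100,(L[0]-p[0])*100))
a=grab_frame("side")["pixels"][60:310,200:420,::-1];b=grab_frame("scene")["pixels"][60:310,150:370,::-1]
cv2.imwrite(f"pics/{sys.argv[2]}.png",cv2.resize(cv2.hconcat([a,b]),None,fx=1.8,fy=1.8))
E
python3 swp.py 1.2 m8
```

```text
17.3 [ 6.23e-02 -1.00e-04  3.36e-01] [ 1.14  0.05 -0.19] 1.11
1.2 [0.063  0.3375] dx -0.2 dy -0.1
1.1 [0.0451 0.3321] dx 0.4 dy 1.7
1.0 [0.0276 0.3249] dx 1.1 dy 3.5
0.9 [0.0109 0.316 ] dx 2.0 dy 5.1
0.8 [-0.0049  0.3056] dx 3.0 dy 6.7
0.7 [-0.0197  0.2937] dx 4.2 dy 8.2
0.6 [-0.0333  0.2805] dx 5.5 dy 9.6
0.5 [-0.0455  0.266 ] dx 7.0 dy 10.8
0.4 [-0.0563  0.2505] dx 8.5 dy 11.9
0.3 [-0.0655  0.2341] dx 10.2 dy 12.8
0.2 [-0.0731  0.2169] dx 11.9 dy 13.5
0.1 [-0.0789  0.1992] dx 13.7 dy 14.1
-0.0 [-0.083  0.181] dx 15.5 dy 14.5
```

View pics/m8.png

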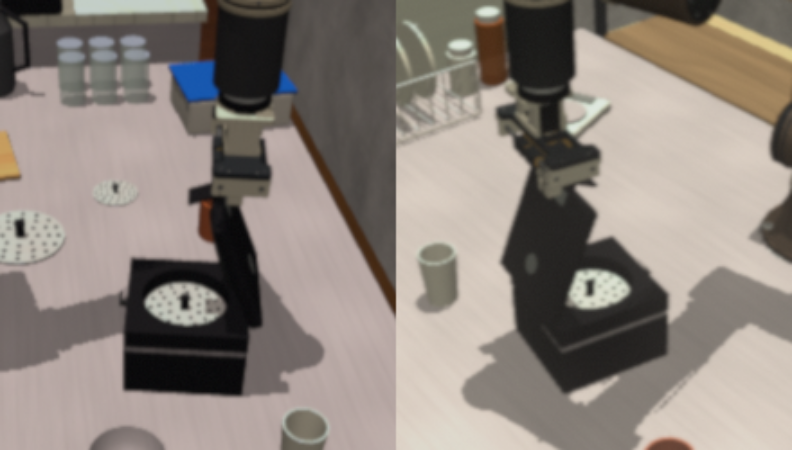

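The lid is following at about 1.2 rad with roughly 1 N. Continuing along the arc to 0.6, then to 0.25.

Request:
step_arm(
  deltas=[
    [0.1,0.8,0,0,1],
    [0.4,1.7,0,0,1],
    [0.7,2.6,0,0,1],
    [1.1,3.5,0,0,1],
    [1.5,4.3,0,0,1],
    [2,5.1,0,0,1],
    [2.5,5.9,0,0,1],
    [3,6.7,0,0,1],
    [3.6,7.5,0,0,1],
    [4.2,8.2,0,0,1],
  ],
)

```text
t: 18.23
eef_pos: [0.5266, -0.0341, 0.2936]
ee_rot: [-1.317, 1.57, 0.074]
force: [2.3, -0.8, 0.8]
width: 0.0001
```

```bash
python3 swp.py .7 m9
```

```text
18.2333 [-1.980e-02 -2.000e-04  2.936e-01] [ 2.34 -0.77  0.82] 2.44
0.7 [-0.0197  0.2937] dx -0.0 dy -0.0
0.6 [-0.0333  0.2805] dx 1.3 dy 1.3
0.5 [-0.0455  0.266 ] dx 2.8 dy 2.6
0.4 [-0.0563  0.2505] dx 4.3 dy 3.6
0.3 [-0.0655  0.2341] dx 6.0 dy 4.6
0.2 [-0.0731  0.2169] dx 7.7 dy 5.3
0.1 [-0.0789  0.1992] dx 9.4 dy 5.9
0.0 [-0.083  0.181] dx 11.3 dy 6.3
```

Request:
step_arm(
  deltas=[
    [0.6,0.6,0,0,1],
    [1.3,1.3,0,0,1],
    [2,2,0,0,1],
    [2.8,2.6,0,0,1],
    [3.5,3.1,0,0,1],
    [4.3,3.6,0,0,1],
    [5,4,0,0,1],
    [5.7,4.4,0,0,1],
    [6.3,4.7,0,0,1],
    [6.8,4.9,0,0,1],
  ],
)

```text
t: 19.17
eef_pos: [0.4787, -0.0254, 0.2254]
ee_rot: [2.046, 1.571, -2.846]
force: [0.7, -0.3, 2.0]
width: 0.0004
```

```bash
python3 swp.py .2 m10
```

```text
19.1667 [-6.840e-02 -2.000e-04  2.254e-01] [ 0.67 -0.3   1.97] 0.71
0.2 [-0.0731  0.2169] dx 0.8 dy 0.5
0.1 [-0.0789  0.1992] dx 2.6 dy 1.1
0.0 [-0.083  0.181] dx 4.4 dy 1.5
```

View pics/m10.png

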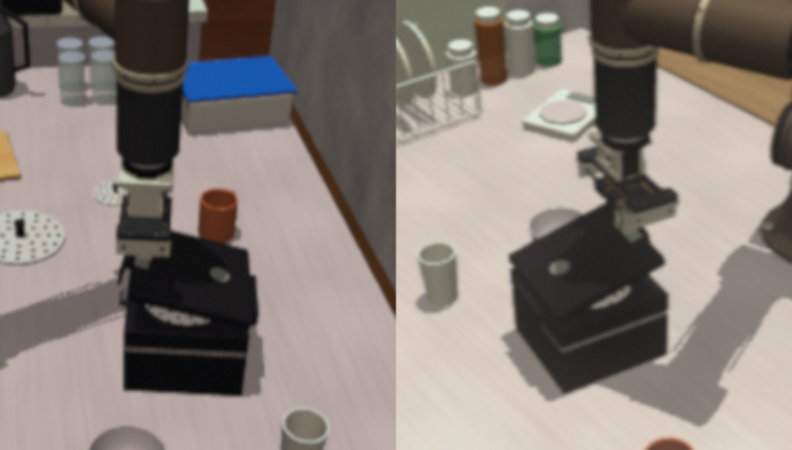

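Request:
step_arm(
  deltas=[
    [0.3,0.2,0,0,1],
    [0.6,0.3,0,0,1],
    [0.8,0.5,0,0,1],
    [1,0.6,0,0,1],
    [1.2,0.7,0,0,1],
    [1.4,0.8,0,0,1],
    [1.5,0.8,0,0,1],
    [1.6,0.8,0,0,1],
    [1.7,0.9,0,0,1],
    [1.8,0.9,0,0,1],
  ],
)

```text
t: 20.1
eef_pos: [0.4701, -0.0239, 0.208]
ee_rot: [1.393, 1.571, 2.784]
force: [0.5, 1.1, 2.7]
width: 0.0006
```

Request:
step_arm(
  deltas=[
    [0.05,0.03,0,0,1],
    [0.1,0.05,0,0,1],
    [0.15,0.07,0,0,1],
    [0.2,0.1,0,0,1],
    [0.25,0.12,0,0,1],
    [0.3,0.14,0,0,1],
    [0.35,0.16,0,0,1],
    [0.4,0.18,0,0,1],
    [0.4,0.2,0,0,1],
    [0.4,0.2,0,0,1],
  ],
)

```text
t: 20.93
eef_pos: [0.4682, -0.0235, 0.204]
ee_rot: [1.758, 1.571, -3.134]
force: [1.6, -0.2, 1.6]
width: 0.0
```

Request:
step_arm(
  deltas=[
    [0.03,0,0,0,1],
    [0.06,0,0,0,1],
    [0.09,0,0,0,1],
    [0.12,0,0,0,1],
    [0.15,0,0,0,1],
    [0.18,0,0,0,1],
    [0.21,0,0,0,1],
    [0.24,0.05,0,0,1],
    [0.27,0.05,0,0,1],
    [0.3,0.05,0,0,1],
  ],
)

```text
t: 21.77
eef_pos: [0.4677, -0.0235, 0.201]
ee_rot: [2.046, 1.571, -2.846]
force: [-0.1, 0.5, 3.2]
width: 0.0001
```

Request:
step_arm(
  deltas=[
    [0.02,0,0,0,1],
    [0.04,0,0,0,1],
    [0.06,0,0,0,1],
    [0.08,0,0,0,1],
    [0.1,0,0,0,1],
    [0.12,0,0,0,1],
    [0.14,0,0,0,1],
    [0.16,0.05,0,0,1],
    [0.18,0.05,0,0,1],
    [0.2,0.05,0,0,1],
  ],
)

```text
t: 22.6
eef_pos: [0.4674, -0.0234, 0.1991]
ee_rot: [-1.805, 1.571, -0.414]
force: [-1.0, -0.2, 3.3]
width: 0.0003
```

Request:
step_arm(
  deltas=[
    [0.02,0,0,0,1],
    [0.04,0,0,0,1],
    [0.06,0,0,0,1],
    [0.08,0,0,0,1],
    [0.1,0,0,0,1],
    [0.12,0,0,0,1],
    [0.14,0,0,0,1],
    [0.16,0.05,0,0,1],
    [0.18,0.05,0,0,1],
    [0.2,0.05,0,0,1],
  ],
)

```text
t: 23.43
eef_pos: [0.467, -0.0233, 0.1971]
ee_rot: [-1.52, 1.57, -0.129]
force: [-0.1, 0.2, 2.4]
width: 0.0004
```

Request:
step_arm(
  deltas=[
    [0.02,0,0,0,1],
    [0.04,0,0,0,1],
    [0.06,0,0,0,1],
    [0.08,0,0,0,1],
    [0.1,0,0,0,1],
    [0.12,0,0,0,1],
    [0.14,0,0,0,1],
    [0.16,0.05,0,0,1],
    [0.18,0.05,0,0,1],
    [0.2,0.05,0,0,1],
  ],
)

```text
t: 24.27
eef_pos: [0.4666, -0.0232, 0.1953]
ee_rot: [-1.543, 1.57, -0.151]
force: [-1.0, -1.0, 4.8]
width: 0.0004
```

Request:
step_arm(
  deltas=[
    [0.02,0,0,0,1],
    [0.04,0,0,0,1],
    [0.06,0,0,0,1],
    [0.08,0,0,0,1],
    [0.1,0,0,0,1],
    [0.12,0,0,0,1],
    [0.14,0,0,0,1],
    [0.15,0,0,0,1],
    [0.15,0,0,0,1],
    [0.15,0,0,0,1],
  ],
)

```text
t: 25.1
eef_pos: [0.4665, -0.0232, 0.1942]
ee_rot: [-1.502, 1.57, -0.11]
force: [-1.8, -0.7, 7.8]
width: 0.0003
```

Request:
step_arm(
  deltas=[
    [0.02,0,0,0,1],
    [0.04,0,0,0,1],
    [0.06,0,0,0,1],
    [0.08,0,0,0,1],
    [0.1,0,0,0,1],
    [0.12,0,0,0,1],
    [0.14,0,0,0,1],
    [0.15,0,0,0,1],
    [0.15,0,0,0,1],
    [0.15,0,0,0,1],
  ],
)

```text
t: 25.93
eef_pos: [0.4661, -0.0232, 0.192]
ee_rot: [1.7, 1.57, 3.091]
force: [-1.6, -0.1, 3.7]
width: 0.0006
```

The force peaked (7.8 N at z = 0.194) and then fell to 3.7 N. The stop should be near z = 0.188 to 0.190, so I'll go in small steps.

Request:
step_arm(
  deltas=[
    [0.01,0,0,0,1],
    [0.02,0,0,0,1],
    [0.03,0,0,0,1],
    [0.04,0,0,0,1],
    [0.05,0,0,0,1],
    [0.06,0,0,0,1],
    [0.07,0,0,0,1],
    [0.08,0,0,0,1],
    [0.08,0,0,0,1],
    [0.08,0,0,0,1],
  ],
)

```text
t: 26.77
eef_pos: [0.4663, -0.0232, 0.1912]
ee_rot: [3.045, 1.571, -1.847]
force: [-2.6, 1.1, 4.0]
width: 0.0006
```

Request:
step_arm(
  deltas=[
    [0.01,0,0,0,1],
    [0.02,0,0,0,1],
    [0.03,0,0,0,1],
    [0.04,0,0,0,1],
    [0.05,0,0,0,1],
    [0.06,0,0,0,1],
    [0.06,0,0,0,1],
    [0.06,0,0,0,1],
    [0.06,0,0,0,1],
    [0.06,0,0,0,1],
  ],
)

```text
t: 27.6
eef_pos: [0.4664, -0.0231, 0.1906]
ee_rot: [-1.256, 1.571, 0.135]
force: [-1.5, 0.0, 3.1]
width: 0.0005
```

Request:
step_arm(
  deltas=[
    [0.01,0,0,0,1],
    [0.02,0,0,0,1],
    [0.03,0,0,0,1],
    [0.04,0,0,0,1],
    [0.05,0,0,0,1],
    [0.06,0,0,0,1],
    [0.06,0,0,0,1],
    [0.06,0,0,0,1],
    [0.06,0,0,0,1],
    [0.06,0,0,0,1],
  ],
)

```text
t: 28.43
eef_pos: [0.4664, -0.0231, 0.19]
ee_rot: [-0.883, 1.571, 0.509]
force: [1.3, -0.2, 0.3]
width: 0.0004
```

Request:
step_arm(
  deltas=[
    [0.01,0,0,0,1],
    [0.02,0,0,0,1],
    [0.03,0,0,0,1],
    [0.04,0,0,0,1],
    [0.05,0,0,0,1],
    [0.05,0,0,0,1],
    [0.05,0,0,0,1],
    [0.05,0,0,0,1],
    [0.05,0,0,0,1],
    [0.05,0,0,0,1],
  ],
)

```text
t: 29.27
eef_pos: [0.4663, -0.0232, 0.1896]
ee_rot: [1.025, 1.571, 2.417]
force: [-0.0, -0.7, -0.0]
width: 0.0002
```

The force dropped to zero, so the catch seems to have pulled the lid under. I'll feel gently for the stiff stop.

Request:
step_arm(
  deltas=[
    [0.01,0,0,0,1],
    [0.02,0,0,0,1],
    [0.03,0,0,0,1],
    [0.04,0,0,0,1],
    [0.05,0,0,0,1],
    [0.05,0,0,0,1],
    [0.05,0,0,0,1],
    [0.05,0,0,0,1],
    [0.05,0,0,0,1],
    [0.05,0,0,0,1],
  ],
)

```text
t: 30.1
eef_pos: [0.4663, -0.0232, 0.1891]
ee_rot: [-2.364, 1.571, -0.972]
force: [-0.3, 0.6, 0.9]
width: 0.0003
```

```bash
python3 - <<'E'
from station import *
from h import *
s=get_state(); print(s["t"],s["eef_pos"],s["force"].round(2))
for n in ("scene","side"):
    f=grab_frame(n); P,_=cloud(f); L=pl(P)
    k=L[(abs(L[:,1])<.085)&(L[:,0]>-.05)&(L[:,0]<.09)&(L[:,2]>.14)&(L[:,2]<.2)]
    c=np.linalg.lstsq(np.c_[k[:,:2],np.ones(len(k))],k[:,2],rcond=None)[0]; print(n,len(k),c.round(4))
a=grab_frame("side")["pixels"][60:310,200:420,::-1];b=grab_frame("scene")["pixels"][60:310,150:370,::-1]
cv2.imwrite("pics/m11.png",cv2.resize(cv2.hconcat([a,b]),None,fx=1.8,fy=1.8))
E
```

```text
30.1 [ 0.46633652 -0.02316802  0.18908713] [-0.33  0.56  0.94]
scene 1730 [-0.0405 -0.0011  0.1677]
side 1739 [-0.0399 -0.0008  0.1673]
```

View pics/m11.png

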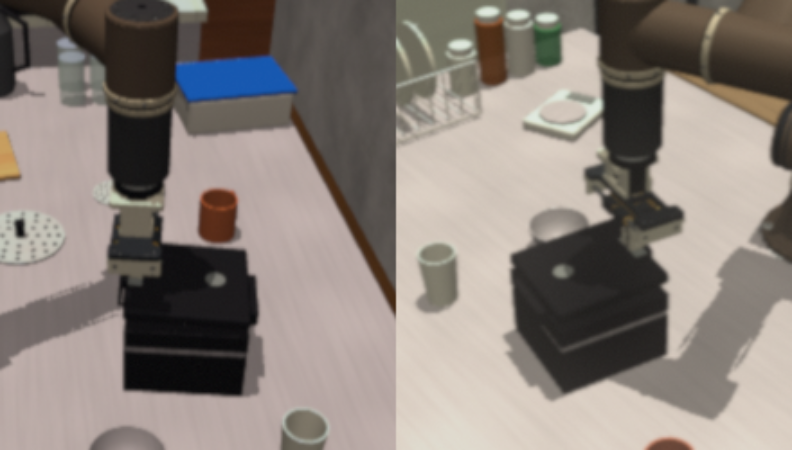

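The lid sits at about 0.040 rad under no finger load, which is inside the latched range. I'll back off a little and check that it stays.

Request:
step_arm(
  deltas=[
    [-0.1,0,0,0,1],
    [-0.3,0,0,0,1],
    [-0.5,0,0,0,1],
    [-0.8,0,0,0,1],
    [-1.2,0,0,0,1],
    [-1.6,0,0,0,1],
    [-2,0,0,0,1],
    [-2,0,0,0,1],
    [-2,0,0,0,1],
    [-2,0,0,0,1],
  ],
)

```text
t: 31.13
eef_pos: [0.4662, -0.0232, 0.209]
ee_rot: [0.307, 1.571, 1.698]
force: [0.3, -0.7, 0.7]
width: 0.0001
```

```bash
cat > lidc.py <<'E'
from station import *
from h import *
s=get_state(); print(s["t"],s["eef_pos"],s["force"].round(2))
for n in ("scene","side"):
    f=grab_frame(n); P,_=cloud(f); L=pl(P)
    k=L[(abs(L[:,1])<.085)&(L[:,0]>-.05)&(L[:,0]<.09)&(L[:,2]>.14)&(L[:,2]<.2)]
    c=np.linalg.lstsq(np.c_[k[:,:2],np.ones(len(k))],k[:,2],rcond=None)[0]; print(n,len(k),c.round(4))
    cv2.imwrite(f"pics/fin_{n}_{s['t']:.0f}.png",f["pixels"][:,:,::-1])
E
python3 lidc.py
```

```text
31.1333 [ 0.46622676 -0.02318589  0.20900608] [ 0.31 -0.7   0.67]
scene 1734 [-0.0395 -0.0003  0.1677]
side 1749 [-0.0424  0.0018  0.1672]
```

Request:
step_arm(
  deltas=[
    [-1,0,0,0,1],
    [-3,0,0,0,1],
    [-5,0,0,0,1],
    [-8,0,0,0,1],
    [-11,0,0,0,1],
    [-13,0,0,0,1],
    [-15,0,0,0,1],
    [-15,0,0,0,1],
    [-15,0,0,0,1],
    [-15,0,0,0,1],
  ],
)

```text
t: 32.07
eef_pos: [0.466, -0.0232, 0.3589]
ee_rot: [1.215, 1.57, 2.606]
force: [0.7, -0.1, -0.5]
width: 0.0003
```

```bash
python3 lidc.py; python3 - <<'E'
from station import *
from h import *
for n in ("scene","side"):
    f=grab_frame(n)
    for t in ("bowl","mug","cup"):
        for b in masks_of(t,n)[:2]:
            P,_=cloud(f,b["mask"]); print(n,t,round(b["conf"],2),P.mean(0).round(3))
E
```

```text
32.0667 [ 0.46599498 -0.02317947  0.35891162] [ 0.71 -0.08 -0.53]
scene 1755 [-0.0389 -0.0022  0.1677]
side 1780 [-0.0385 -0.0011  0.1672]
scene bowl 0.61 [ 0.409 -0.324  0.035]
scene mug 0.6 [0.678 0.308 0.049]
scene cup 0.79 [ 0.686 -0.296  0.061]
side bowl 0.94 [ 0.423 -0.282  0.028]
side mug 0.71 [ 0.541 -0.053  0.165]
side mug 0.61 [0.667 0.291 0.051]
side cup 0.89 [ 0.674 -0.311  0.063]
```

```bash
ls pics; cp pics/fin_scene_32.png pics/z.png
```

```text
crop0.png
fin_scene_31.png
fin_scene_32.png
fin_side_31.png
fin_side_32.png
m10.png
m11.png
m5.png
m7.png
m8.png
m9.png
scene0.png
side0.png
w1.png
w2.png
w3.png
w4.png
w5.png
w6.png
wrist0.png
```

View pics/z.png

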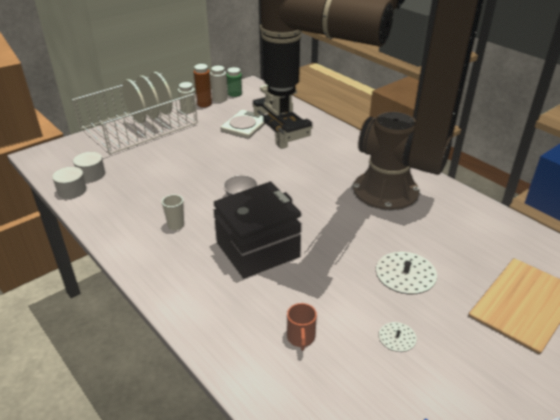

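The picture shows the lid closed at (257,215), with the bowl, mug (301,325) and cup (173,212) where they began and the robot clear. I'm handing it in.

```bash
python3 -c "
from station import *
print(job_done())"
```

```text
the job is handed in; nothing more can be done
None
```

The middle-sized tray is flat on the pot's ledge with its knob up, and the lid is closed and latched. I handed the job in at about 32 s of the 72 s allowed.

- **Tray:** my last look before closing showed a tilt under 0.001 and the top face at 103 mm. The depth readings are corrected for a steady 1.4 mm offset. The knob was within 2 mm of the pot's centre.
- **Lid:** the highest force reading while pressing was 7.8 N at the catch. Readings come only at the end of each move, so a brief higher value in between can't be ruled out. The force then fell to about 0 as the lid snapped under the catch. I did not push on to feel the stiff stop.
- **Latch:** after I backed off and lifted clear, the lid stayed at about 0.039 rad in both fixed cameras. That is inside the latched range of 0.05, though near its upper end.
- **Bowl, mug and cup:** the mug and cup positions match the first pictures to within about 4 mm. The side view puts the bowl within 1 mm. The scene view of the bowl shifted about 3 cm because the closed lid and the cooker now partly hide it.

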